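# Close the spotting-kit case without slamming it

## Task

At the stain-removal table two cases stand open. Close the blue one, which holds the small bottles with red tips: push its heavy lid down until it is fully shut, easing it home gently so that it does not slam. Leave the grey brush case open as it is.

Things in the scene. Friction and masses are not known exactly. Their poses are not given: they have to be found in the camera images.
- kit_lid (a joint): Angle of the blue case's lid, rad: 0 = fully shut (level), 1.57 = upright; starts 1.38 to 1.55. Stiff hinge: the lid (0.6 to 0.9 kg) stays where left and takes about 1 to 8 N at its free edge, square to its face, to push shut. Over 2 rad/s in the last 0.35 rad is a slam. Case fixed to the table, open-topped, 200 x 220 mm, 100 mm high; it may be turned any way round.
- kit_lid_edge (a point): Middle of the free edge of the blue lid, on its outer face (on top when shut). Flat panel 200 mm from hinge to edge, 220 mm wide, 10 mm thick. Axes move with it: x in its plane from free edge to hinge, y along the hinge, z out of the outer face (up when shut). Hinge line: 200 mm along +x, 10 mm along -z from here, 100 mm above the table. Push the outer face near this edge from the hinge side.
- grey_lid_edge (a point): The same point, with the same axes, on the lid of the grey case: the same make and size as the blue one, all grey, with brushes in it, standing open beside it to the left or right. It is to stay open just as it is.

How it is judged (in metres and radians):
At the end, for the whole second after the job is handed in: The blue lid is shut to within 0.06 rad (12 mm at its free edge); the grey lid's edge is within 20 mm of where it was (value of joint kit_lid below 0.06 rad and distance of grey_lid_edge from where it was at the start of the episode below 0.02 m); the robot touches nothing.
It fails at once if the blue lid slams: it moves faster than 2 rad/s over the last 0.35 rad before it is shut (value of joint kit_lid below 0.35 rad and velocity of joint kit_lid below -2 rad/s).
It fails at once if the grey lid is moved by more than 20 mm at its edge (distance of grey_lid_edge from where it was at the start of the episode above 0.02 m).
It also fails if it takes over 35 s, if anything falls off the work surface, if the arm or the gripper's body presses on something with over 40 N, if the wrist force passes 120 N, or if a joint passes its speed limit or range.

## Robot

A 6-joint arm with a two-finger parallel gripper is mounted at the origin on the work surface. World frame = base frame: x ahead of the robot, y to its left, z up, the work surface at z = 0. Lengths are in m, angles in degrees, forces in N, time in s.
With the tool pointing down it reaches from about 0.35 to 0.875 m from the base axis. Payload 4.2 kg.
Tool frame: the origin (TCP) lies at the very end of the fingers, on their centre line; the grasp point (between the pads) lies 19 mm behind it; z points along the fingers, y is the line along which they close (so a half turn about z gives the same grasp; the last joint's range is limited). The gripper opens to 87 mm and grips with 3 to 60 N. Pads are 19 mm wide; open, the fingers measure 117 mm over their backs; the gripper's body (75 mm by 190 mm) begins 51 mm behind the grasp point.
Start: joints at [-54.053, 22.042, 0.453, 0, -68.411, -14.817], TCP at [0.225, -0.583, 0.223] pointing down, gripper open.
Joint ranges: [-179.83, 179.83], [-69.29, 118.12], [-61.27, 80.66], [-181.25, 117.63], [-171.15, -9.14], [-177.46, 177.46]. Speed limits (degrees/s): [159.86, 159.86, 180, 180, 180, 180].

## Interface

Orientations are given as a 3x3 rotation matrix whose columns are the frame's x, y, z axes.
In Python, from station import monitor, cams, ticket gives the robot as it stands.
- The arm moves only by the tool drive_tool, never from a script. Its argument "moves" is a list of rows, each an object with "delta_pos": the shift along the tool's x, y, z in mm, a list of three; "turn": the turn about the tool's z in rad; "claw": the opening, from 0 (shut) to 1 (fully open). A call has 1 to 12 rows; each row shifts and turns the commanded pose from where the row before left it, along the tool's axes as they then stand; what a row does not reach is not made up. A row lasts 1/8 s, in which the tool goes at most 62.5 mm and 10.7 degrees, less where a joint would pass 70% of its speed; a pose out of reach is approached as far as the arm can. A call is refused whole if a number of a shift passes 62.5 or a number of a turn 0.188, either way. A call with a gripper value outside its range is refused whole. The fingers move at their own pace and stop on an object; the grip force is fixed at half the most. Time passes only in rows, so rows that do not move let the fingers close. It gives the time, the measured TCP pose, the force, the opening and the grip force at its end, in the units of the state.
- monitor.sense(): the state, without advancing time (a new reading comes with each control period).
- cams.capture(name): name is "scene" or "top" or "wrist"; returns a dict with "color" (384x512x3 uint8, red, green, blue), "range_z" (384x512 float32, m along the optical axis (not along the pixel's ray), 0 where there is no reading), "vertical_fov" (degrees; the focal length in pixels is half the picture's height over the tangent of half this angle, whatever the lens; pixels are square), "cx", "cy" (the principal point, pixels), "extrinsics" (4x4, takes a point from camera to world coordinates). Camera axes: x right, y down, z forward; pixel columns grow to the right and rows downward; lengths in m; the calibration is good to about 2 mm. A picture is of the moment at which its call begins.
- ticket.finish_job(): hands the job in; it is judged then, once.
The state is a dict: "time_s": time; "joints": joint angles; "joint_velocities": joint speeds; "effort": joint torques, N m; "tcp_pos": TCP position; "ee_rot": TCP orientation; "wrist_force": force on the tool from outside, world axes, zero at the start; "moment": the same for the moment, N m; "gripper_width": opening from 0.0 (shut) to 1.0 (fully open); "gripper_force": force on a finger pad.
Only numpy, scipy, OpenCV 4.12 (cv2) and the standard library are available. Lean on these libraries where they do the work, as an engineer would, in place of code of your own. Each camera call takes 0.05 s, during which the arm holds its last target. There are 200 camera calls.

## Working session

There is one attempt and no reset: what is moved stays moved. The work goes in short steps, Python scripts to look and compute and a tool call to move; the robot and the scene stay as the last step left them, time stands still between calls to the robot, and variables do not carry over. Pictures are saved under pics/ and viewed, at most 10 in all, crops included, and the job is handed in when it is done.

Besides the shell and the picture viewer there is one more tool, called after "Request:" by a JSON object that holds its "fn" and its "kwargs", one argument or row to a line. drive_tool: Moves the arm, as the interface text tells. Its arguments: {"type":"object","properties":{"moves":{"type":"array","items":{"type":"object","properties":{"delta_pos":{"type":"array","items":{"type":"number"}},"turn":{"type":"number"},"claw":{"type":"number"}}}}},"required":["moves"]}

```bash
mkdir -p pics; cat > h.py <<'E'
import numpy as np,cv2
from station import monitor,cams,ticket
def cap(n,name=None):
    c=cams.capture(n)
    if name: cv2.imwrite('pics/'+name+'.png',c['color'][:,:,::-1])
    z=c['range_z'];h,w=z.shape;f=h/2/np.tan(np.radians(c['vertical_fov']/2))
    u,v=np.meshgrid(np.arange(w),np.arange(h))
    P=np.stack([(u-c['cx'])/f*z,(v-c['cy'])/f*z,z],-1)
    E=np.array(c['extrinsics']);W=P@E[:3,:3].T+E[:3,3]
    W[z==0]=np.nan
    return c,W
E
python3 - <<'E'
from h import *
s=monitor.sense();print(s['time_s'],s['tcp_pos'],s['ee_rot'])
ims=[]
for n in('top','scene'):
    c,W=cap(n);ims.append(c['color'][:,:,::-1]);np.savez('/tmp/'+n,c=c['color'],W=W)
    print(n,np.array(c['extrinsics']).round(2).tolist(),c['vertical_fov'],(c['range_z']>0).mean())
    cv2.imwrite(f'pics/{n}0.png',c['color'][:,:,::-1])
E
```

```text
0.0 [ 0.22514537 -0.58240149  0.22144565] [[-9.32809341e-01 -3.60369214e-01 -8.73661097e-04]
 [-3.60370262e-01  9.32807175e-01  2.01210837e-03]
 [ 8.98554298e-05  2.19175496e-03 -9.99997594e-01]]
top [[0.01, -0.98, 0.22, 0.3], [-1.0, -0.01, 0.01, -0.01], [-0.0, -0.22, -0.98, 1.16], [0.0, 0.0, 0.0, 1.0]] 44.363557966109084 0.9956512451171875
scene [[0.8, 0.45, -0.4, 0.86], [0.61, -0.6, 0.52, -0.46], [-0.01, -0.66, -0.75, 0.8], [0.0, 0.0, 0.0, 1.0]] 53.04426253123795 0.9957631429036459
```

View pics/top0.png

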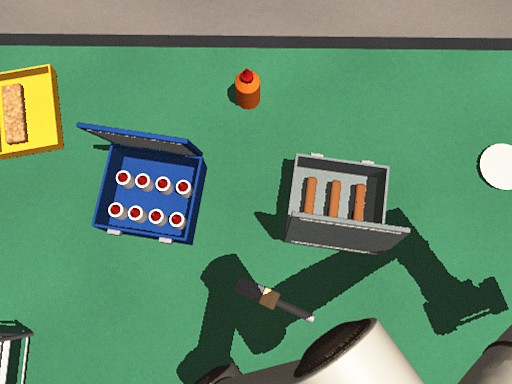

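View pics/scene0.png

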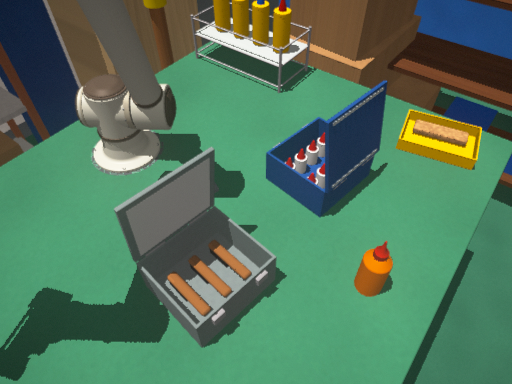

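The top view shows the blue case at about (150,185). Its hinge is on the far side, and the upright lid's free edge runs from (80,125) to (190,140). The grey case is at about (345,205), hinged on the near side. I'll measure both from the depth image.

```bash
python3 - <<'E'
from h import *
for n in('top','scene'):
    d=np.load('/tmp/'+n+'.npz');c=d['c'];W=d['W']
    hsv=cv2.cvtColor(c,cv2.COLOR_RGB2HSV)
    m=(hsv[...,0]>105)&(hsv[...,0]<130)&(hsv[...,1]>120)&(W[...,2]<0.45)&(W[...,2]>0.03)&(W[...,0]<1)&(W[...,0]>.2)&(abs(W[...,1])<.5)
    P=W[m];print(n,len(P))
    for lo,hi in((.08,.115),(.13,.2),(.2,.27),(.27,.29),(.29,.33)):
        Q=P[(P[:,2]>lo)&(P[:,2]<hi)]
        if len(Q)<5: continue
        r=cv2.minAreaRect(Q[:,:2].astype(np.float32))
        print(lo,hi,len(Q),cv2.boxPoints(r).round(3).tolist(),Q[:,2].max().round(3))
    # grey lid/others: tall things
    t=(W[...,2]>.25)&(W[...,0]>.3)&(W[...,1]<-0.05)&(W[...,1]>-.45)&(W[...,2]<.36)
    print('grey',W[t].min(0),W[t].max(0)) if t.any() else 0
    b=(W[...,2]>.27)&m
    if b.any():
        Q=W[b];print('blue top ends',Q[Q[:,1].argmin()],Q[Q[:,1].argmax()],Q.mean(0))
E
```

```text
top 3355
0.08 0.115 1379 [[0.41200000047683716, 0.15800000727176666], [0.6110000014305115, 0.1289999932050705], [0.6430000066757202, 0.3479999899864197], [0.4440000057220459, 0.37700000405311584]] 0.115
0.13 0.2 34 [[0.5929999947547913, 0.1340000033378601], [0.6079999804496765, 0.12300000339746475], [0.6129999756813049, 0.12999999523162842], [0.5979999899864197, 0.14100000262260437]] 0.199
0.2 0.27 48 [[0.5839999914169312, 0.14100000262260437], [0.5849999785423279, 0.1289999932050705], [0.6010000109672546, 0.13099999725818634], [0.6000000238418579, 0.14300000667572021]] 0.267
0.27 0.29 18 [[0.5799999833106995, 0.1340000033378601], [0.5889999866485596, 0.13300000131130219], [0.6119999885559082, 0.33899998664855957], [0.6029999852180481, 0.3400000035762787]] 0.289
0.29 0.33 549 [[0.578000009059906, 0.1340000033378601], [0.5889999866485596, 0.13199999928474426], [0.6209999918937683, 0.3479999899864197], [0.6100000143051147, 0.3499999940395355]] 0.304
grey [ 0.40551221 -0.28307399  0.25005284] [ 0.44876914 -0.06466508  0.30399199]
blue top ends [0.58883868 0.1329613  0.27735766] [0.61481
[... 513 characters left out ...]
988831, 0.12700000405311584], [0.6420000195503235, 0.33899998664855957], [0.6240000128746033, 0.34200000762939453]] 0.27
0.27 0.29 302 [[0.5809999704360962, 0.13199999928474426], [0.5950000286102295, 0.1289999932050705], [0.6349999904632568, 0.3409999907016754], [0.621999979019165, 0.3440000116825104]] 0.29
0.29 0.33 311 [[0.5799999833106995, 0.13099999725818634], [0.5910000205039978, 0.12999999523162842], [0.6230000257492065, 0.34599998593330383], [0.6119999885559082, 0.3479999899864197]] 0.301
grey [ 0.40980101 -0.28562684  0.25000454] [ 0.45251087 -0.0672422   0.30138818]
blue top ends [0.58750257 0.13030788 0.29907186] [0.61895351 0.34685272 0.29917308] [0.60387613 0.22663567 0.28766019]
```

Request:
{"fn": "drive_tool", "kwargs": {
  "moves": [
    {"delta_pos": [0, 0, -55], "turn": 0.171, "claw": 0},
    {"delta_pos": [0, 0, -55], "turn": 0.171, "claw": 0},
    {"delta_pos": [0, 0, -55], "turn": 0.171, "claw": 0},
    {"delta_pos": [-25, 43, 0], "turn": 0, "claw": 0},
    {"delta_pos": [-25, 43, 0], "turn": 0, "claw": 0},
    {"delta_pos": [-25, 43, 0], "turn": 0, "claw": 0},
    {"delta_pos": [-25, 43, 0], "turn": 0, "claw": 0},
    {"delta_pos": [-25, 43, 0], "turn": 0, "claw": 0},
    {"delta_pos": [-25, 43, 0], "turn": 0, "claw": 0}
  ]
}}

```text
time_s: 1.23
tcp_pos: [0.4115, -0.3476, 0.3872]
ee_rot: [[-0.99, 0.144, -0.001], [0.144, 0.99, 0.001], [0.001, 0.0, -1.0]]
wrist_force: [1.7, 0.3, -0.5]
gripper_width: 0.066
gripper_force: 0.0
```

Request:
{"fn": "drive_tool", "kwargs": {
  "moves": [
    {"delta_pos": [-30, 43, 0], "claw": 0},
    {"delta_pos": [-30, 43, 0], "claw": 0},
    {"delta_pos": [-30, 43, 0], "claw": 0},
    {"delta_pos": [-30, 43, 0], "claw": 0},
    {"delta_pos": [-30, 43, 0], "claw": 0},
    {"delta_pos": [-30, 43, 0], "claw": 0},
    {"delta_pos": [-25, 43, 0], "claw": 0},
    {"delta_pos": [-20, 43, 0], "claw": 0},
    {"delta_pos": [-10, 40, 0], "claw": 0},
    {"delta_pos": [0, 40, 0], "claw": 0},
    {"delta_pos": [0, 40, 0], "claw": 0},
    {"delta_pos": [0, 0, 0], "claw": 0}
  ]
}}

```text
invalid input
```

Request:
{"fn": "drive_tool", "kwargs": {
  "moves": [
    {"delta_pos": [-30, 43, 0], "turn": 0, "claw": 0},
    {"delta_pos": [-30, 43, 0], "turn": 0, "claw": 0},
    {"delta_pos": [-30, 43, 0], "turn": 0, "claw": 0},
    {"delta_pos": [-30, 43, 0], "turn": 0, "claw": 0},
    {"delta_pos": [-30, 43, 0], "turn": 0, "claw": 0},
    {"delta_pos": [-30, 43, 0], "turn": 0, "claw": 0},
    {"delta_pos": [-25, 43, 0], "turn": 0, "claw": 0},
    {"delta_pos": [-20, 43, 0], "turn": 0, "claw": 0},
    {"delta_pos": [-10, 40, 0], "turn": 0, "claw": 0},
    {"delta_pos": [0, 40, 0], "turn": 0, "claw": 0},
    {"delta_pos": [0, 40, 0], "turn": 0, "claw": 0},
    {"delta_pos": [0, 0, 0], "turn": 0, "claw": 0}
  ]
}}

```text
time_s: 2.72
tcp_pos: [0.7102, 0.0793, 0.3856]
ee_rot: [[-0.99, 0.14, -0.003], [0.14, 0.99, -0.0], [0.003, -0.0, -1.0]]
wrist_force: [-0.0, -0.2, -0.3]
gripper_width: 0.01
gripper_force: 0.0
```

Request:
{"fn": "drive_tool", "kwargs": {
  "moves": [
    {"delta_pos": [0, 48, 0], "turn": 0, "claw": 0},
    {"delta_pos": [0, 49, 0], "turn": 0, "claw": 0},
    {"delta_pos": [0, 49, 0], "turn": 0, "claw": 0},
    {"delta_pos": [0, 0, 40], "turn": 0, "claw": 0},
    {"delta_pos": [0, 0, 40], "turn": 0, "claw": 0},
    {"delta_pos": [0, 0, 35], "turn": 0, "claw": 0},
    {"delta_pos": [30, 0, 0], "turn": 0, "claw": 0},
    {"delta_pos": [30, 0, 0], "turn": 0, "claw": 0},
    {"delta_pos": [0, 0, 0], "turn": 0, "claw": 0}
  ]
}}

```text
time_s: 3.85
tcp_pos: [0.6704, 0.2286, 0.2736]
ee_rot: [[-0.99, 0.143, 0.0], [0.143, 0.99, 0.0], [-0.0, 0.0, -1.0]]
wrist_force: [0.2, 0.1, 0.5]
gripper_width: 0.01
gripper_force: 0.0
```

```bash
python3 - <<'E'
from h import *
cap('scene','s1')
E
```

```text
(no output)
```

View pics/s1.png

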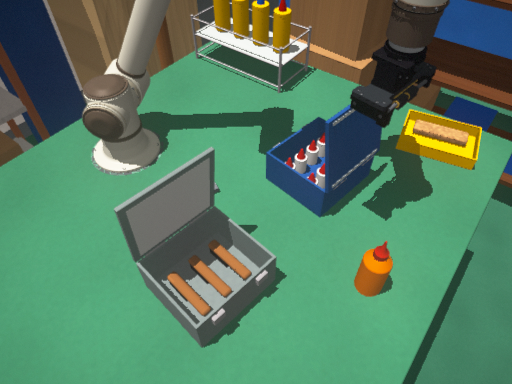

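The gripper is behind the blue lid, with its fingers at about (395,100) hidden by the lid. The grey case is untouched. Next I'll push the tip along an arc around the hinge.

Request:
{"fn": "drive_tool", "kwargs": {
  "moves": [
    {"delta_pos": [17, 0, 2], "turn": 0, "claw": 0},
    {"delta_pos": [17, 0, 2], "turn": 0, "claw": 0},
    {"delta_pos": [17, 0, 1], "turn": 0, "claw": 0},
    {"delta_pos": [16, 0, 3], "turn": 0, "claw": 0},
    {"delta_pos": [17, 0, 4], "turn": 0, "claw": 0},
    {"delta_pos": [16, 0, 6], "turn": 0, "claw": 0},
    {"delta_pos": [16, 0, 7], "turn": 0, "claw": 0},
    {"delta_pos": [14, 0, 9], "turn": 0, "claw": 0},
    {"delta_pos": [13, 0, 10], "turn": 0, "claw": 0},
    {"delta_pos": [0, 0, 0], "turn": 0, "claw": 0}
  ]
}}

```text
time_s: 5.15
tcp_pos: [0.5312, 0.2495, 0.229]
ee_rot: [[-0.99, 0.144, 0.001], [0.144, 0.99, 0.0], [-0.001, 0.0, -1.0]]
wrist_force: [1.3, -0.9, 0.4]
gripper_width: 0.006
gripper_force: 0.8
```

```bash
python3 - <<'E'
from h import *
c,W=cap('scene','s2')
E
```

```text
(no output)
```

View pics/s2.png

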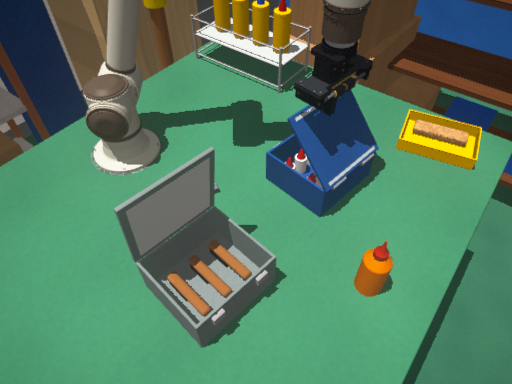

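The lid has turned to about 0.8 rad and follows the fingertip. I'll continue, more slowly.

Request:
{"fn": "drive_tool", "kwargs": {
  "moves": [
    {"delta_pos": [13, 0, 12], "turn": 0, "claw": 0},
    {"delta_pos": [13, 0, 13], "turn": 0, "claw": 0},
    {"delta_pos": [6, 0, 9], "turn": 0, "claw": 0},
    {"delta_pos": [6, 0, 10], "turn": 0, "claw": 0},
    {"delta_pos": [6, 0, 10], "turn": 0, "claw": 0},
    {"delta_pos": [3, 0, 8], "turn": 0, "claw": 0},
    {"delta_pos": [3, 0, 8], "turn": 0, "claw": 0},
    {"delta_pos": [3, 0, 8], "turn": 0, "claw": 0},
    {"delta_pos": [2, 0, 7], "turn": 0, "claw": 0},
    {"delta_pos": [0, 0, 0], "turn": 0, "claw": 0}
  ]
}}

```text
time_s: 6.45
tcp_pos: [0.4744, 0.257, 0.1423]
ee_rot: [[-0.99, 0.144, -0.003], [0.144, 0.99, -0.002], [0.003, -0.003, -1.0]]
wrist_force: [-0.6, 0.4, 0.5]
gripper_width: 0.0
gripper_force: 0.2
```

Request:
{"fn": "drive_tool", "kwargs": {
  "moves": [
    {"delta_pos": [1, 0, 7], "turn": 0, "claw": 0},
    {"delta_pos": [1, 0, 7], "turn": 0, "claw": 0},
    {"delta_pos": [1, 0, 6], "turn": 0, "claw": 0},
    {"delta_pos": [1, 0, 5], "turn": 0, "claw": 0},
    {"delta_pos": [0, 0, 4], "turn": 0, "claw": 0},
    {"delta_pos": [0, 0, 2], "turn": 0, "claw": 0},
    {"delta_pos": [0, 0, 0], "turn": 0, "claw": 0}
  ]
}}

```text
time_s: 7.32
tcp_pos: [0.4721, 0.2587, 0.1122]
ee_rot: [[-0.99, 0.144, 0.001], [0.144, 0.99, 0.001], [-0.001, 0.001, -1.0]]
wrist_force: [0.2, 0.2, 0.8]
gripper_width: 0.008
gripper_force: 0.0
```

Request:
{"fn": "drive_tool", "kwargs": {
  "moves": [
    {"delta_pos": [0, 0, 1], "turn": 0, "claw": 0},
    {"delta_pos": [0, 0, 1], "turn": 0, "claw": 0},
    {"delta_pos": [0, 0, 1], "turn": 0, "claw": 0},
    {"delta_pos": [0, 0, 0], "turn": 0, "claw": 0}
  ]
}}

```text
time_s: 7.82
tcp_pos: [0.4722, 0.2588, 0.1109]
ee_rot: [[-0.99, 0.143, 0.001], [0.143, 0.99, 0.001], [-0.001, 0.001, -1.0]]
wrist_force: [-3.0, -0.8, 8.8]
gripper_width: 0.004
gripper_force: 4.0
```

Request:
{"fn": "drive_tool", "kwargs": {
  "moves": [
    {"delta_pos": [0, 0, 1], "turn": 0, "claw": 0},
    {"delta_pos": [0, 0, 1], "turn": 0, "claw": 0},
    {"delta_pos": [0, 0, 0], "turn": 0, "claw": 0}
  ]
}}

```text
time_s: 8.2
tcp_pos: [0.4723, 0.2588, 0.1108]
ee_rot: [[-0.99, 0.142, 0.002], [0.142, 0.99, 0.001], [-0.002, 0.001, -1.0]]
wrist_force: [-6.6, -1.1, 18.0]
gripper_width: 0.008
gripper_force: 9.0
```

The tip has hit a hard stop at z = 0.111, so the lid is shut. I'll back off straight up and check.

Request:
{"fn": "drive_tool", "kwargs": {
  "moves": [
    {"delta_pos": [0, 0, -10], "turn": 0, "claw": 0},
    {"delta_pos": [0, 0, -40], "turn": 0, "claw": 0},
    {"delta_pos": [0, 0, -50], "turn": 0, "claw": 0},
    {"delta_pos": [0, 0, -50], "turn": 0, "claw": 0},
    {"delta_pos": [0, 0, 0], "turn": 0, "claw": 0},
    {"delta_pos": [0, 0, 0], "turn": 0, "claw": 0}
  ]
}}

```text
time_s: 8.95
tcp_pos: [0.4713, 0.2582, 0.2568]
ee_rot: [[-0.99, 0.144, -0.001], [0.144, 0.99, -0.0], [0.001, -0.0, -1.0]]
wrist_force: [0.2, 0.4, -0.5]
gripper_width: 0.006
gripper_force: 0.0
```

```bash
python3 - <<'E'
from h import *
c,W=cap('scene','s3')
hsv=cv2.cvtColor(c['color'],cv2.COLOR_RGB2HSV)
m=(hsv[...,0]>105)&(hsv[...,0]<130)&(hsv[...,1]>120)&(W[...,2]<0.45)&(W[...,2]>0.095)&(abs(W[...,1]-.25)<.14)&(abs(W[...,0]-.53)<.14)
P=W[m];A=np.c_[P[:,:2],np.ones(len(P))];print(len(P),np.linalg.lstsq(A,P[:,2],rcond=None)[0],np.percentile(P[:,2],[1,50,99]))
t=(W[...,2]>.25)&(W[...,0]>.3)&(W[...,1]<-0.05)&(W[...,1]>-.45)&(W[...,2]<.36)
print(W[t].min(0),W[t].max(0),monitor.sense()['wrist_force'])
E
```

```text
3915 [-0.00223731  0.01072104  0.10888394] [0.09737476 0.11048069 0.113522  ]
[ 0.41035131 -0.28611692  0.25004972] [ 0.45231344 -0.06775191  0.30157334] [-0.30264243 -0.01549808  0.30465637]
```

View pics/s3.png

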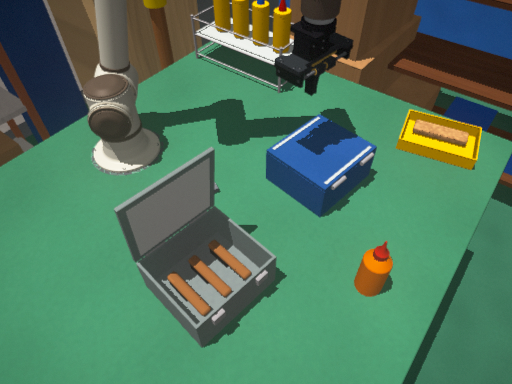

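The blue lid at (320,150) lies level and shut, the grey lid hasn't moved, and the gripper is clear of both.

```bash
python3 -c "
from station import ticket
print(ticket.finish_job())"
```

```text
the job is handed in; nothing more can be done
None
```

The blue case's lid is fully shut, eased down without a slam; the grey case is still open and unmoved, and the job is handed in (its verdict wasn't shown).

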